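# Turn the round parcel to the scanner and scan it

## Robot

A 7-joint arm with a two-finger parallel gripper is mounted at the origin on the work surface. World frame = base frame: x ahead of the robot, y to its left, z up, the work surface at z = 0. Lengths are in m, angles in rad, forces in N, time in s.
With the tool pointing down it reaches from about 0.4 to 0.9 m from the base axis. Payload 5.5 kg.
Tool frame: the origin (TCP) lies midway between the tips of the shut fingers; the grasp point (between the pads) lies 19 mm behind it; z points along the fingers, y is the line along which they close (so a half turn about z gives the same grasp; the last joint's range is limited). The gripper opens to 92 mm and grips with 3 to 60 N. Pads are 19 mm wide; open, the fingers measure 130 mm over their backs; the gripper's body (75 mm by 190 mm) begins 47 mm behind the grasp point.
Start: joints at [1.539, 0.501, -0.427, 1.55, 0.221, 1.138, -0.21], TCP at [0.189, -0.622, 0.227] pointing down, gripper open.
Joint ranges: [-2.88, 2.88], [-0.31, 2.03], [-1.54, 1.56], [0.2, 2.42], [-1.41, 4.55], [0.19, 2.02], [-2.57, 2.57]. Speed limits (rad/s): [2.57, 2.57, 3.14, 3.14, 3.14, 3.14, 3.14].

## Interface

Orientations are given as a 3x3 rotation matrix whose columns are the frame's x, y, z axes.
In Python, from bench import bot, imaging, ticket gives the robot as it stands. The module is installed in compiled form; this text tells all that it offers.
- The arm moves only by the tool drive_tool, never from a script. Its argument "commands" is a list of rows, each a list of 5 numbers: the shift along the tool's x, y, z in cm, then the turn about the tool's z in degrees, then the finger opening in cm, from 0 to 9.18. In form: [[x, y, z, yaw, hand], ...]. A call has 1 to 10 rows; each row shifts and turns the commanded pose from where the row before left it, along the tool's axes as they then stand; what a row does not reach is not made up. A row lasts 1/10 s, in which the tool goes at most 50 mm and 8.59 degrees, less where a joint would pass 70% of its speed; a pose out of reach is approached as far as the arm can. A call with a gripper value outside its range is refused whole. The fingers move at their own pace and stop on an object; "squeeze" is the grip in N (left out, the last holds). Time passes only in rows, so rows that do not move let the fingers close. It gives the time, the measured TCP pose, the force, the opening and the grip force at its end, in the units of the state.
- bot.read_state(): the state, without advancing time (a new reading comes with each control period).
- imaging.grab_frame(name): name is "scene" or "top" or "wrist"; returns a dict with "frame" (480x640x3 uint8, red, green, blue), "fx", "fy", "cx", "cy" (pixels), "D" ([k1, k2, p1, p2, k3] as OpenCV has them; the pictures are not rectified), "world_from_camera" (4x4, takes a point from camera to world coordinates); the wrist camera has in their place "hand_eye" (4x4, takes a point from camera to tool coordinates, whose origin is the TCP and whose axes are the flange's). Camera axes: x right, y down, z forward; pixel columns grow to the right and rows downward; lengths in m; the calibration is good to about 2 mm. A picture is of the moment at which its call begins: read the wrist's pose just before it. There is no depth.
- ticket.finish_job(): hands the job in; it is judged then, once.
The state is a dict: "time_s": time; "joint_positions": joint angles; "dq": joint speeds; "joint_torque": joint torques, N m; "tcp_pos": TCP position; "orientation": TCP orientation; "ft_force": force on the tool from outside, world axes, zero at the start; "torque": the same for the moment, N m; "gripper_width": opening from 0.0 (shut) to 1.0 (fully open); "grasp_force": force on a finger pad.
Only numpy, scipy, OpenCV 4.12 (cv2) and the standard library are available. Lean on these libraries where they do the work, as an engineer would, in place of code of your own. Each camera call takes 0.05 s, during which the arm holds its last target. There are 200 camera calls.

## Task

Feel for the lid of the round cardboard drum on the scanner's turntable and roll the drum round by its edge with a fingertip until its address label faces the scanner head squarely, pressing gently so as not to dent it and leaving it seated upright. Only then press the steel scan button fully down and let it spring back. Leave the other things on the counter where they are.

Things in the scene. Friction and masses are not known exactly. Their poses are not given: they have to be found in the camera images.
- station: Fixed scan station: black base plate 260 x 150 x 16 mm carrying a turntable and a grey scanner head 90 mm wide, whose window is 120 mm from the turntable's axis and whose top is 120 mm above the counter. Origin: on the turntable's axis at counter height; x points horizontally from the axis to the scanner head, z up. Position and yaw vary.
- axis (a point): Centre of the turntable's inner floor, on its vertical axis, 26 mm above the counter. Dark steel dish 136 mm across, inner radius 63 mm, lip 8 mm above the floor. Turns endlessly either way with a stiff drag of about 0.25 N m and stays where it is left.
- aim (a point): Point 60 mm from the turntable's axis towards the scanner head, 71 mm above the counter: where the middle of the label must be.
- can: Closed round cardboard drum, body 120 mm across, 0.3 to 0.65 kg, too wide to grip, standing loose in the turntable dish (3 mm play), turning with it. Origin: centre of its underside; z up, x towards the label. Its tight flat dark lid (125 mm across, skirt 30 mm) is pushed on to a depth that differs each time: its top is 108 to 122 mm above the origin. It dents above 45 N.
- label (a point): Middle of the white address label on the drum's wall (60 mm from its axis, 45 mm above its underside). The label is 70 mm wide and 60 mm high, with dark bars; a white sealing tab above it, 24 mm wide, runs over the lid's edge and 35 mm inwards on its top. A fingertip pressed near the lid's edge with 10 to 18 N and moved round the axis turns the drum; it may slip, so check and repeat.
- trigger: Fixed grey pedestal, 80 x 80 x 60 mm, that carries the scan button; origin at the centre of its underside. It stands on the left or the right of the station.
- scan_top (a point): Centre of the top face of the steel push button (32 mm across) on the pedestal; pressed straight down.
- scan (a joint): Travel of the scan button: 0 released, 0.006 m fully down, against a spring of about 4 N at full travel; springs back by itself.
- tin: Bystander: smaller steel tin 72 mm across, 110 mm high; origin at the centre of its underside. It stands on the other side of the station from the button.
- tape: Bystander: roll of parcel tape lying flat, 90 mm across, 48 mm high; origin at the centre of its underside.
- mug: Bystander: white mug, 80 mm across, 90 mm high; origin at the centre of its underside.
- parcel_a: Bystander: carton 120 x 160 x 70 mm; origin at the centre of its underside.
- parcel_b: Bystander: carton 100 x 130 x 50 mm; origin at the centre of its underside.
- marker: Bystander: black marker pen lying down, 120 mm long, 14 mm thick.

How it is judged:
On the way, in this order (a step that is already met when the one before it is completed fails the run):
1. the label faces the scanner (its middle within 12 mm of the aim point, seen from above) (horizontal distance between label and aim below 0.012 m), for 0.3 s.
2. the scan button is pressed down while the label faces the scanner (value of joint scan above 0.0045 m and horizontal distance between label and aim below 0.012 m), for 0.05 s.
At the end, for the whole second after the job is handed in: The middle of the drum's label is within 12 mm of the aim point seen from above; the drum stands upright (within 3 degrees), still, seated in the turntable (within 6 mm of its axis); the scan button, pressed at least 4.5 mm with the label in place, is up again (below 2 mm) (horizontal distance between label and aim below 0.012 m and horizontal distance between can and axis below 0.006 m and distance between can and axis below 0.008 m and angle between can's own z axis and vertical below 0.05 rad and angular speed of can below 0.1 rad/s and value of joint scan below 0.002 m); the robot touches nothing.
It fails at once if the scan button is pressed while the label is away from the scanner (more than 20 mm off) (value of joint scan above 0.0045 m and horizontal distance between label and aim above 0.02 m).
It fails at once if the drum is dented (pressed with more than 45 N) (contact force between any of the fingers, the arm and can above 45 N).
It fails at once if the drum is tipped or lifted out of the turntable (angle between can's own z axis and vertical above 0.2 rad or distance between can and axis above 0.015 m).
It fails at once if another thing on the counter is shifted by more than 30 mm (distance of any of tin, tape, mug, parcel_a, parcel_b, marker from where it was at the start of the episode above 0.03 m).
It also fails if it takes over 64 s, if anything falls off the work surface, if the arm or the gripper's body presses on something with over 40 N, if the wrist force passes 120 N, or if a joint passes its speed limit or range.

## Working session

There is one attempt and no reset: what is moved stays moved. The work goes in short steps, Python scripts to look and compute and a tool call to move; the robot and the scene stay as the last step left them, time stands still between calls to the robot, and variables do not carry over. Pictures are saved under pics/ and viewed, at most 10 in all, crops included, and the job is handed in when it is done.

Besides the shell and the picture viewer there is one more tool, called by a JSON object that holds its "name" and its "arguments", one argument or row to a line. drive_tool: Moves the arm, as the interface text tells. Its arguments: {"type":"object","properties":{"commands":{"type":"array"},"squeeze":{"type":"number"}},"required":["commands"]}

```bash
mkdir -p pics
python3 - <<'E'
from bench import bot, imaging
import cv2, pickle
s=bot.read_state(); print(s)
d={}
for n in("scene","top"):
    f=imaging.grab_frame(n); d[n]=f
    cv2.imwrite(f"pics/{n}0.png",f["frame"][:,:,::-1])
    print(n,f["fx"],f["fy"],f["cx"],f["cy"],f["D"],f["world_from_camera"])
pickle.dump(d,open("f0.pkl","wb"))
E
```

```text
{'time_s': 0.0, 'joint_positions': array([ 1.53920943,  0.50185553, -0.42675311,  1.55146397,  0.2207834 ,
        1.13828439, -0.21031965]), 'dq': array([ 0.00185165,  0.00026057, -0.00029027,  0.00139058,  0.00070585,
       -0.00052332, -0.00092335]), 'joint_torque': array([ 4.57756223e-04, -5.66577530e+01, -5.81649810e+00, -2.79102695e+01,
       -6.87257876e-02,  3.08727601e-02,  2.07387861e-04]), 'tcp_pos': array([ 0.18858454, -0.62130241,  0.22566435]), 'orientation': array([[ 9.56864794e-01,  2.90533149e-01, -5.05789007e-04],
       [ 2.90533582e-01, -9.56862918e-01,  1.89565180e-03],
       [ 6.67789430e-05, -1.96083116e-03, -9.99998075e-01]]), 'ft_force': array([ 0.44108995, -0.59097806,  0.36343179]), 'torque': array([ 0.01205539,  0.02109371, -0.00829865]), 'grasp_force': 0.0, 'gripper_width': 0.9964530358593657}
scene 448.3430781473406 448.3430781473406 317.3907758596221 243.47313950753582 [0.02618592 0.         0.         0.         0.        ] [[-0.8342815   0.33619822 -0.4369727   0.94570566]
 [ 0.55129083  0.49824168 -0.66920375  0.65512161]
 [-0.00726709 -0.79920335 -0.6010168   0.64239648]
 [ 0.          0.          0.          1.        ]]
top 555.7224445521472 555.7224445521472 318.98373966795344 243.24190587710663 [-0.07412447  0.          0.          0.          0.        ] [[ 0.00939591 -0.99589031  0.09007894  0.40909966]
 [-0.99972549 -0.00742201  0.02222303  0.03146172]
 [-0.02146313 -0.09026301 -0.99568666  1.40658042]
 [ 0.          0.          0.          1.        ]]
```

View pics/scene0.png

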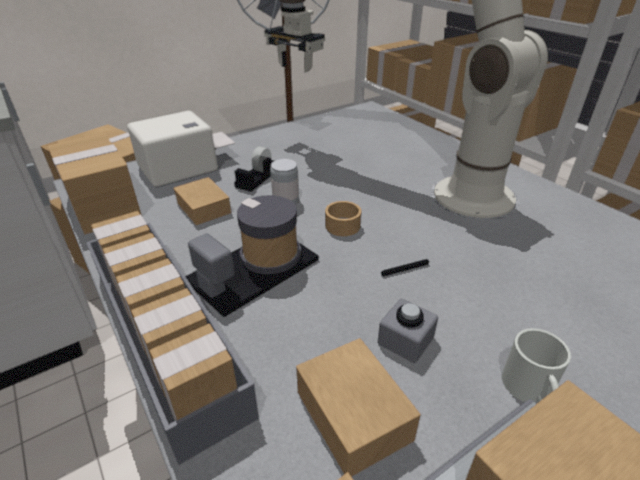

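View pics/top0.png

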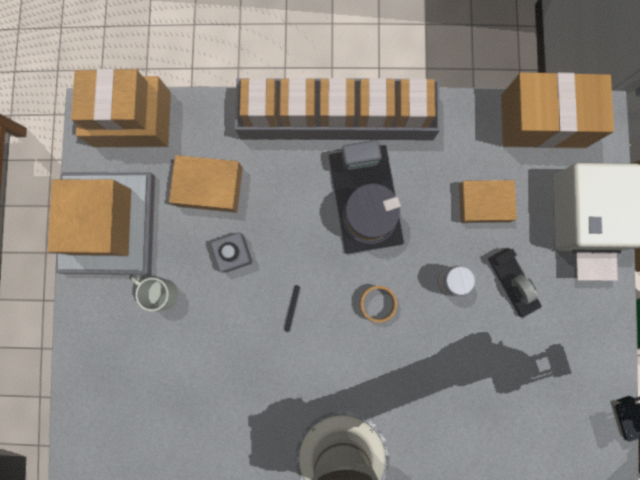

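The scene picture shows the drum with its lid near (268,217), the tab at (251,204), the scanner head at (210,262) and the button at (410,313). The top picture has the lid at about (372,212), the tab at (392,205), the head at (361,153), the button at (229,251), and the plate running from (331,150) to (402,250).

```bash
cat > h.py <<'E'
import numpy as np, cv2
def ray(f,p,T=None):
    T=f["world_from_camera"] if T is None else T
    K=np.array([[f["fx"],0,f["cx"]],[0,f["fy"],f["cy"]],[0,0,1]])
    u=cv2.undistortPoints(np.array(p,float).reshape(-1,1,2),K,np.array(f["D"])).reshape(-1,2)
    d=np.c_[u,np.ones(len(u))]@T[:3,:3].T
    return T[:3,3],d
def plane(f,p,z,T=None):
    o,d=ray(f,p,T); return o+d*((z-o[2])/d[:,2])[:,None]
def circ(P):
    A=np.c_[2*P[:,:2],np.ones(len(P))]; s=np.linalg.lstsq(A,(P[:,:2]**2).sum(1),rcond=None)[0]
    return s[:2],np.sqrt(s[2]+s[0]**2+s[1]**2)
E
python3 - <<'E'
import pickle,cv2,numpy as np
from h import *
d=pickle.load(open("f0.pkl","rb"))
t=d["top"];im=t["frame"];g=im.max(2)
for n,p in dict(plate=(345,220),lid=(365,215),head=(361,160),headtop=(361,148),dish=(395,232),btn=(229,251),ped=(240,262),tab=(392,205)).items(): print(n,im[p[1],p[0]])
c=im[130:265,310:420]; cv2.imwrite("pics/topc.png",cv2.resize(c,None,fx=4.4,fy=4.4,interpolation=cv2.INTER_CUBIC)[:,:,::-1])
s=d["scene"]["frame"][180:320,170:330]; cv2.imwrite("pics/scc.png",cv2.resize(s,None,fx=4.2,fy=4.2,interpolation=cv2.INTER_CUBIC)[:,:,::-1])
E
```

```text
plate [67 66 66]
lid [86 84 91]
head [108 108 115]
headtop [115 115 123]
dish [52 55 58]
btn [171 176 180]
ped [118 119 125]
tab [203 194 191]
```

View pics/topc.png

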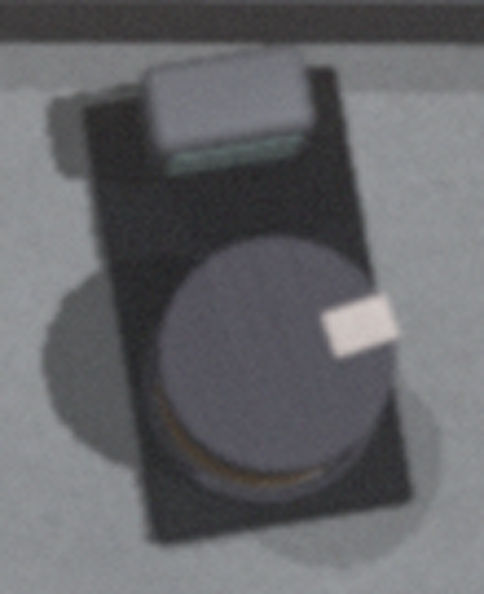

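The crop (x4.4, offset 310,130) shows the lid spanning x 158–393 and y 235–472. The tab corners are (320,313), (385,293), (398,335) and (338,358). The plate corners are (85,103), (335,68), (411,500) and (155,544), and the head's window faces down.

Run:
```python
import pickle
from h import *
d=pickle.load(open("f0.pkl","rb"));t=d["top"];s=d["scene"]
c=lambda P:np.array(P)/4.4+[309.6,129.6]
pl=plane(t,c([(85,103),(335,68),(411,500),(155,544)]),.016)[:,:2]
print("plate",pl.round(4).tolist(),[np.linalg.norm(pl[i]-pl[i-1]).round(3) for i in range(4)])
u=(pl[0]+pl[1]-pl[2]-pl[3]); u/=np.linalg.norm(u)
yaw=np.arctan2(u[1],u[0]);print("yaw",np.degrees(yaw),"centre",pl.mean(0))
# lid: bounding box centre
for z in(.134,.141,.148):
    L=plane(t,c([(158,355),(275,235),(393,355),(275,472)]),z); ce,r=circ(L)
    tb=plane(t,c([(320,313),(385,293),(398,335),(338,358)]),z)[:,:2]
    v=tb.mean(0)-ce; print(z,"lid",ce.round(4),r.round(4),"axis rel plate",(ce-pl.mean(0))@np.c_[u,[-u[1],u[0]]],"tab",tb.mean(0).round(4),"ang",np.degrees(np.arctan2(v[1],v[0])),np.linalg.norm(v), "tab dir",np.degrees(np.arctan2(*(tb[1]+tb[2]-tb[0]-tb[3])[::-1])))
    # white tab in scene for height check
g=s["frame"].astype(int); sub=g[195:212,235:262].min(2); 
m=(sub>150).astype(np.uint8); ys,xs=np.nonzero(m); q=[(xs.mean()+235,ys.mean()+195)]; print("scene tab",q,m.sum())
for z in(.134,.141,.148): print(z,plane(s,q,z))
# button
g=t["frame"].min(2); sub=g[240:262,218:242]; m=sub>150; ys,xs=np.nonzero(m); q=[(xs.mean()+218,ys.mean()+240)];print("btn",q,m.sum(),np.sqrt(m.sum()/np.pi))
for z in(.06,.07,.08):print(z,plane(t,q,z), [np.linalg.norm(plane(t,[q[0]],z)-plane(t,[(q[0][0]+np.sqrt(m.sum()/np.pi),q[0][1])],z))])
g=s["frame"].min(2)[298:325,395:425]; m=(g>140); ys,xs=np.nonzero(m); q=[(xs.mean()+395,ys.mean()+298)];print("btn scene",q,m.sum(), [(z,plane(s,q,z).round(4).tolist()) for z in(.06,.07,.08)])
```

```text
plate [[0.7666, 0.0393], [0.7882, -0.1058], [0.5365, -0.1484], [0.5102, -0.0025]] [np.float64(0.26), np.float64(0.147), np.float64(0.255), np.float64(0.148)]
yaw 9.434189560515744 centre [ 0.65036367 -0.0543586 ]
0.134 lid [ 0.6027 -0.0624] 0.0623 axis rel plate [-4.83288947e-02 -9.75380114e-05] tab [ 0.618  -0.1069] ang -71.07892921289334 0.04708975708657004 tab dir -70.46766893826589
0.141 lid [ 0.6016 -0.0619] 0.0619 axis rel plate [-0.04929483  0.00058621] tab [ 0.6168 -0.1062] ang -71.07892921289472 0.04683073353459802 tab dir -70.46766893826586
0.148 lid [ 0.6006 -0.0613] 0.0616 axis rel plate [-0.05026077  0.00126996] tab [ 0.6157 -0.1054] ang -71.07892921289374 0.04657170998262452 tab dir -70.46766893826577
scene tab [(np.float64(244.9004739336493), np.float64(201.17061611374407))] 211
0.134 [[ 0.62206234 -0.1253741   0.134     ]]
0.141 [[ 0.62651852 -0.11462762  0.141     ]]
0.148 [[ 0.63097469 -0.10388115  0.148     ]]
btn [(np.float64(227.85106382978722), np.float64(250.85106382978722))] 94 5.4700209598571305
0.06 [[0.51058997 0.28412807 0.06      ]] [np.float64(0.013466400028201138)]
0.07 [[0.50983629 0.28225172 0.07      ]] [np.float64(0.013366395603177383)]
0.08 [[0.5090826  0.28037536 0.08      ]] [np.float64(0.013266391178153626)]
btn scene [(np.float64(412.0093457943925), np.float64(305.29595015576325))] 321 [(0.06, [[0.4827, 0.2592, 0.06]]), (0.07, [[0.4907, 0.266, 0.07]]), (0.08, [[0.4986, 0.2728, 0.08]])]
```

Station yaw is about 9.4°, the axis is about (0.6015, -0.062), and the tab sits at -71°. The drum therefore needs about +80° (ccw). I'll move above the lid now with the fingers shut.

{"name": "drive_tool", "arguments": {
  "commands": [
    [3,-1.9,0,0,0],
    [3,-1.9,0,0,0],
    [3,-1.9,0,0,0],
    [3,-1.9,0,0,0],
    [3,-1.9,0,0,0],
    [3,-1.9,0,0,0],
    [3,-1.9,0,0,0],
    [3,-1.9,0,0,0],
    [3,-1.9,0,0,0],
    [3,-1.9,0,0,0]
  ],
  "squeeze": 10
}}

```text
time_s: 1.1
tcp_pos: [0.4212, -0.3516, 0.2264]
orientation: [[0.957, 0.29, -0.0], [0.29, -0.957, 0.0], [-0.0, -0.0, -1.0]]
ft_force: [0.6, 0.0, 0.5]
gripper_width: 0.176
grasp_force: 0.0
```

{"name": "drive_tool", "arguments": {
  "commands": [
    [3,-1.9,0,0,0],
    [3,-1.9,0,0,0],
    [3,-1.9,0,0,0],
    [3,-1.9,0,0,0],
    [3,-1.9,0,0,0],
    [3,-1.9,0,0,0],
    [3,-1.9,0,0,0],
    [3,-1.9,0,0,0],
    [3,-1.9,0,0,0],
    [2,-1.9,0,0,0]
  ]
}}

```text
time_s: 2.1
tcp_pos: [0.6441, -0.085, 0.2261]
orientation: [[0.957, 0.291, -0.0], [0.291, -0.957, 0.001], [0.0, -0.001, -1.0]]
ft_force: [-0.5, 0.0, 0.2]
gripper_width: 0.005
grasp_force: 0.0
```

{"name": "drive_tool", "arguments": {
  "commands": [
    [0,0,0,8,0],
    [0,0,0,8,0],
    [0,0,0,8,0],
    [0,0,0,8,0],
    [0,0,0,8,0],
    [0,0,0,7,0],
    [0,0,0,0,0],
    [0,0,0,0,0]
  ]
}}

```text
time_s: 2.9
tcp_pos: [0.6428, -0.0868, 0.2264]
orientation: [[0.867, -0.499, -0.001], [-0.499, -0.867, -0.0], [-0.001, 0.0, -1.0]]
ft_force: [-0.1, -0.1, 0.8]
gripper_width: 0.005
grasp_force: 0.0
```

{"name": "drive_tool", "arguments": {
  "commands": [
    [0,0,2,0,0],
    [0,0,2,0,0],
    [0,0,2,0,0],
    [0,0,1,0,0],
    [0,0,0.3,0,0],
    [0,0,0,0,0]
  ]
}}

```text
time_s: 3.5
tcp_pos: [0.643, -0.0868, 0.1537]
orientation: [[0.866, -0.501, -0.0], [-0.501, -0.866, 0.0], [-0.0, -0.0, -1.0]]
ft_force: [1.2, -0.1, 0.0]
gripper_width: 0.007
grasp_force: 0.0
```

{"name": "drive_tool", "arguments": {
  "commands": [
    [0,0,0.1,0,0],
    [0,0,0.1,0,0],
    [0,0,0.1,0,0],
    [0,0,0,0,0]
  ]
}}

```text
time_s: 3.9
tcp_pos: [0.6432, -0.087, 0.151]
orientation: [[0.865, -0.502, 0.001], [-0.502, -0.865, -0.0], [0.001, -0.0, -1.0]]
ft_force: [-0.3, 0.1, 1.4]
gripper_width: 0.006
grasp_force: 0.0
```

{"name": "drive_tool", "arguments": {
  "commands": [
    [0,0,0.1,0,0],
    [0,0,0.1,0,0],
    [0,0,0.1,0,0],
    [0,0,0,0,0]
  ]
}}

```text
time_s: 4.3
tcp_pos: [0.6428, -0.0869, 0.1475]
orientation: [[0.865, -0.502, -0.0], [-0.502, -0.865, 0.0], [-0.0, 0.0, -1.0]]
ft_force: [-0.1, 0.8, 0.2]
gripper_width: 0.003
grasp_force: 0.0
```

{"name": "drive_tool", "arguments": {
  "commands": [
    [0,0,0.1,0,0],
    [0,0,0.1,0,0],
    [0,0,0,0,0]
  ]
}}

```text
time_s: 4.6
tcp_pos: [0.6429, -0.0869, 0.1455]
orientation: [[0.865, -0.502, -0.0], [-0.502, -0.865, 0.0], [-0.0, 0.0, -1.0]]
ft_force: [0.0, 0.5, 0.0]
gripper_width: 0.002
grasp_force: 0.0
```

{"name": "drive_tool", "arguments": {
  "commands": [
    [0,0,0.1,0,0],
    [0,0,0.1,0,0],
    [0,0,0,0,0]
  ]
}}

```text
time_s: 4.9
tcp_pos: [0.6428, -0.0869, 0.1435]
orientation: [[0.865, -0.502, -0.0], [-0.502, -0.865, 0.0], [-0.0, 0.0, -1.0]]
ft_force: [0.5, 0.5, -0.1]
gripper_width: 0.004
grasp_force: 0.0
```

{"name": "drive_tool", "arguments": {
  "commands": [
    [0,0,0.1,0,0],
    [0,0,0,0,0]
  ]
}}

```text
time_s: 5.1
tcp_pos: [0.6429, -0.0869, 0.1426]
orientation: [[0.865, -0.502, -0.0], [-0.502, -0.865, 0.0], [-0.0, 0.0, -1.0]]
ft_force: [-0.2, -0.1, 0.2]
gripper_width: 0.001
grasp_force: 0.0
```

{"name": "drive_tool", "arguments": {
  "commands": [
    [0,0,0.1,0,0],
    [0,0,0,0,0]
  ]
}}

```text
time_s: 5.3
tcp_pos: [0.6429, -0.0869, 0.1416]
orientation: [[0.865, -0.502, -0.0], [-0.502, -0.865, -0.0], [-0.0, 0.0, -1.0]]
ft_force: [0.4, 0.4, 0.3]
gripper_width: 0.003
grasp_force: 0.0
```

{"name": "drive_tool", "arguments": {
  "commands": [
    [0,0,0.1,0,0],
    [0,0,0,0,0]
  ]
}}

```text
time_s: 5.5
tcp_pos: [0.6429, -0.0869, 0.1406]
orientation: [[0.865, -0.502, -0.0], [-0.502, -0.865, -0.0], [-0.0, 0.0, -1.0]]
ft_force: [0.3, 0.3, 0.5]
gripper_width: 0.005
grasp_force: 0.0
```

{"name": "drive_tool", "arguments": {
  "commands": [
    [0,0,0.1,0,0],
    [0,0,0,0,0]
  ]
}}

```text
time_s: 5.7
tcp_pos: [0.6429, -0.0869, 0.1396]
orientation: [[0.865, -0.502, -0.0], [-0.502, -0.865, -0.0], [-0.0, 0.0, -1.0]]
ft_force: [-0.1, 0.4, -0.2]
gripper_width: 0.007
grasp_force: 0.0
```

{"name": "drive_tool", "arguments": {
  "commands": [
    [0,0,0.1,0,0],
    [0,0,0,0,0]
  ]
}}

```text
time_s: 5.9
tcp_pos: [0.6429, -0.0869, 0.1386]
orientation: [[0.865, -0.502, -0.0], [-0.502, -0.865, -0.0], [-0.0, 0.0, -1.0]]
ft_force: [0.4, 0.8, -1.0]
gripper_width: 0.005
grasp_force: 0.0
```

{"name": "drive_tool", "arguments": {
  "commands": [
    [0,0,0.1,0,0],
    [0,0,0,0,0]
  ]
}}

```text
time_s: 6.1
tcp_pos: [0.643, -0.0869, 0.1376]
orientation: [[0.865, -0.502, -0.0], [-0.502, -0.865, 0.0], [-0.0, 0.0, -1.0]]
ft_force: [0.0, 0.2, -0.0]
gripper_width: 0.011
grasp_force: 0.0
```

{"name": "drive_tool", "arguments": {
  "commands": [
    [0,0,0.1,0,0],
    [0,0,0,0,0]
  ]
}}

```text
time_s: 6.3
tcp_pos: [0.6431, -0.0869, 0.1375]
orientation: [[0.865, -0.502, 0.0], [-0.502, -0.865, -0.0], [0.0, 0.0, -1.0]]
ft_force: [-1.6, -1.2, 4.6]
gripper_width: 0.009
grasp_force: 2.2
```

{"name": "drive_tool", "arguments": {
  "commands": [
    [0,0,0.1,0,0],
    [0,0,0,0,0]
  ]
}}

```text
time_s: 6.5
tcp_pos: [0.6434, -0.087, 0.1374]
orientation: [[0.865, -0.502, 0.001], [-0.502, -0.865, -0.001], [0.001, 0.0, -1.0]]
ft_force: [-3.6, -0.4, 10.7]
gripper_width: 0.004
grasp_force: 4.9
```

Contact is at z = 0.1375, with a stiffness of about 6 N/mm. I'll add a little and start the arc.

{"name": "drive_tool", "arguments": {
  "commands": [
    [0,0,0.08,0,0],
    [0,-0.17,0,-2,0],
    [-0.01,-0.33,0,-4,0],
    [-0.01,-0.33,0,-4,0]
  ]
}}

```text
time_s: 6.9
tcp_pos: [0.6473, -0.0818, 0.1374]
orientation: [[0.939, -0.343, 0.002], [-0.343, -0.939, -0.004], [0.003, 0.003, -1.0]]
ft_force: [-4.8, -4.6, 13.4]
gripper_width: 0.004
grasp_force: 6.5
```

{"name": "drive_tool", "arguments": {
  "commands": [
    [-0.01,-0.33,0,-4,0],
    [-0.01,-0.33,0,-4,0],
    [-0.01,-0.33,0,-4,0],
    [-0.01,-0.33,0,-4,0]
  ]
}}

```text
time_s: 7.3
tcp_pos: [0.6505, -0.0694, 0.1374]
orientation: [[0.997, -0.071, 0.003], [-0.071, -0.997, -0.004], [0.003, 0.004, -1.0]]
ft_force: [-3.1, -4.6, 11.9]
gripper_width: 0.004
grasp_force: 6.1
```

{"name": "drive_tool", "arguments": {
  "commands": [
    [0,0,0.06,0,0],
    [-0.01,-0.33,0,-4,0],
    [-0.01,-0.33,0,-4,0],
    [-0.01,-0.33,0,-4,0]
  ]
}}

```text
time_s: 7.7
tcp_pos: [0.6509, -0.0597, 0.1373]
orientation: [[0.99, 0.138, 0.004], [0.138, -0.99, -0.004], [0.003, 0.005, -1.0]]
ft_force: [-1.5, -4.8, 13.6]
gripper_width: 0.0
grasp_force: 7.0
```

Run:
```python
from bench import bot, imaging
import cv2, numpy as np
s=bot.read_state(); print(s["tcp_pos"],s["ft_force"])
f=imaging.grab_frame("top")["frame"][120:270,300:440]; w=imaging.grab_frame("wrist")["frame"]
cv2.imwrite("pics/c1.png",np.hstack([cv2.resize(f,(336,360),interpolation=cv2.INTER_CUBIC),cv2.resize(w,(464,360))])[:,:,::-1])
```

```text
[ 0.65088947 -0.05969408  0.13733748] [-1.54083279 -4.84682379 13.58360989]
```

View pics/c1.png

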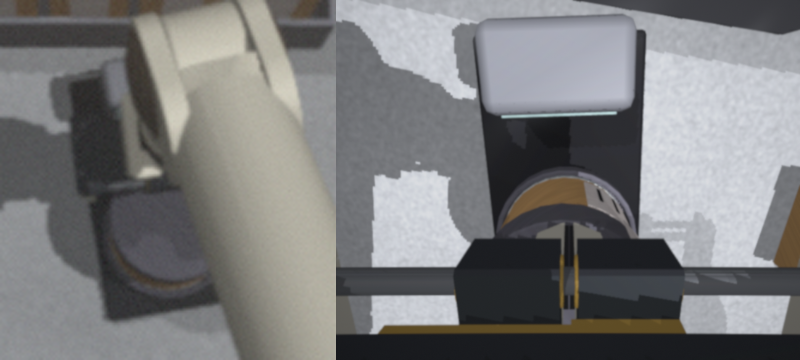

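The left half of the picture shows the arm covering most of the drum. In the wrist half, the label's left edge is at about (585,195) and its bars at (605,205), so the drum is turning. I'll compute the label angle from the wrist image.

```bash
cat >> h.py <<'E'
def cyl(f,s,p,r=.06,ax=(.6022,-.0622)):
    """wrist pixels -> (world angle deg about axis, z) on far-from-tool wall facing camera"""
    W=np.eye(4);W[:3,:3]=s["orientation"];W[:3,3]=s["tcp_pos"]
    o,d=ray(f,p,W@np.array(f["hand_eye"])); out=[]
    for v in d:
        e=o[:2]-ax; a=v[:2]@v[:2];b=e@v[:2];c=e@e-r*r
        if b*b<a*c: out.append((None,None));continue
        k=(-b-np.sqrt(b*b-a*c))/a; P=o+k*v
        out.append((np.degrees(np.arctan2(*(P[:2]-ax)[::-1])).round(1),P[2].round(4)))
    return out
E
python3 - <<'E'
from bench import bot, imaging
from h import *
s=bot.read_state(); f=imaging.grab_frame("wrist")
print(cyl(f,s,[(343,253),(345,272),(338,245),(330,240)]))
print([f["frame"][y,325:365].min(1).tolist() for y in (255,265)])
E
```

```text
[(np.float64(-8.2), np.float64(0.0693)), (np.float64(-7.3), np.float64(0.1025)), (np.float64(-6.0), np.float64(0.0546)), (np.float64(-1.4), np.float64(0.0464))]
[[58, 57, 58, 58, 56, 57, 57, 57, 57, 56, 57, 56, 56, 56, 56, 56, 57, 63, 82, 102, 115, 118, 117, 118, 118, 119, 119, 119, 119, 119, 119, 119, 118, 116, 103, 77, 44, 29, 48, 81], [58, 58, 59, 58, 59, 58, 59, 59, 58, 59, 58, 58, 57, 57, 58, 58, 58, 58, 59, 67, 87, 106, 116, 120, 119, 120, 120, 120, 121, 121, 121, 121, 121, 121, 121, 120, 116, 104, 80, 49]]
```

The label centre is now about -41°, after 30° of turning, so 50° remain.

{"name": "drive_tool", "arguments": {
  "commands": [
    [-0.01,-0.33,0.02,-4,0],
    [-0.01,-0.33,0,-4,0],
    [-0.01,-0.33,0,-4,0],
    [-0.01,-0.33,0,-4,0],
    [-0.01,-0.33,0,-4,0]
  ]
}}

```text
time_s: 8.35
tcp_pos: [0.6467, -0.044, 0.1373]
orientation: [[0.884, 0.468, 0.006], [0.468, -0.884, -0.004], [0.003, 0.006, -1.0]]
ft_force: [-1.3, -4.9, 14.0]
gripper_width: 0.003
grasp_force: 6.7
```

{"name": "drive_tool", "arguments": {
  "commands": [
    [-0.01,-0.33,0,-4,0],
    [-0.01,-0.33,0,-4,0],
    [-0.01,-0.33,0,-4,0],
    [-0.01,-0.33,0,-4,0],
    [-0.01,-0.33,0,-4,0]
  ]
}}

```text
time_s: 8.85
tcp_pos: [0.6377, -0.0303, 0.1373]
orientation: [[0.67, 0.742, 0.008], [0.742, -0.67, -0.003], [0.003, 0.008, -1.0]]
ft_force: [3.0, -4.3, 10.5]
gripper_width: 0.005
grasp_force: 5.6
```

Run:
```python
from bench import bot, imaging
from h import *
import pickle
s=bot.read_state(); f=imaging.grab_frame("wrist");pickle.dump((s,f),open("w2.pkl","wb"))
cv2.imwrite("pics/w2.png",f["frame"][:,:,::-1])
```

```text
(no output)
```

View pics/w2.png

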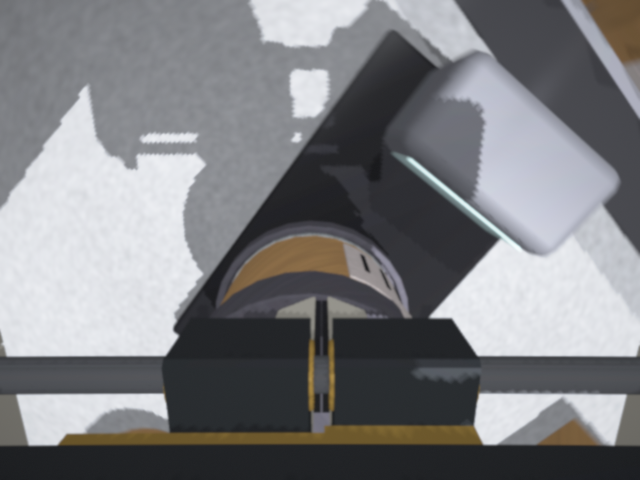

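The wrist view shows the label's left edge running from about (344,240) to (351,276), with bars at (367,263) and (386,278).

Run:
```python
from h import *
import pickle
s,f=pickle.load(open("w2.pkl","rb"))
print(cyl(f,s,[(345,248),(347,256),(349,265),(350,272)]))
```

```text
[(np.float64(28.0), np.float64(0.0594)), (np.float64(27.9), np.float64(0.0752)), (np.float64(27.9), np.float64(0.091)), (np.float64(28.2), np.float64(0.1023))]
```

The label centre is about -5.4° and the target is 9.4°, so about 15° more.

{"name": "drive_tool", "arguments": {
  "commands": [
    [-0.01,-0.33,0.06,-4,0],
    [-0.01,-0.33,0,-4,0],
    [-0.01,-0.33,0,-4,0],
    [0,-0.29,0,-3.5,0],
    [0,0,0,0,0]
  ]
}}

```text
time_s: 9.4
tcp_pos: [0.6278, -0.0216, 0.1372]
orientation: [[0.447, 0.894, 0.009], [0.894, -0.447, -0.002], [0.003, 0.009, -1.0]]
ft_force: [2.4, -2.3, 14.3]
gripper_width: 0.006
grasp_force: 7.1
```

{"name": "drive_tool", "arguments": {
  "commands": [
    [0,0,-0.3,0,0],
    [0,0,-0.5,0,0],
    [0,0,-2,0,0],
    [0,0,-4,0,0],
    [-2,0,-2,0,0],
    [-4,0,0,0,0],
    [-4,0,0,0,0],
    [0,0,0,0,0]
  ]
}}

```text
time_s: 10.2
tcp_pos: [0.5759, -0.1177, 0.2204]
orientation: [[0.456, 0.89, -0.004], [0.89, -0.456, -0.004], [-0.006, -0.002, -1.0]]
ft_force: [-0.7, -0.5, -0.3]
gripper_width: 0.008
grasp_force: 0.0
```

Run:
```python
from bench import bot, imaging
from h import *
import pickle
s=bot.read_state(); f=imaging.grab_frame("wrist");t=imaging.grab_frame("top");pickle.dump((s,f,t),open("w3.pkl","wb"))
g=cv2.resize(t["frame"][120:270,300:440],(336,360),interpolation=cv2.INTER_CUBIC)
cv2.imwrite("pics/w3.png",np.hstack([g,cv2.resize(f["frame"],(464,360))])[:,:,::-1])
```

```text
(no output)
```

View pics/w3.png

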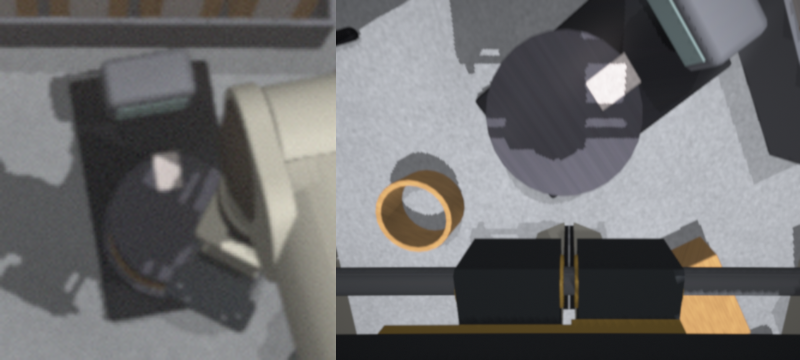

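The wrist view (right) shows the whole lid, centred at about (563,113), the tab near (612,83), and the scanner window edge from (650,0) to (703,67). I'll measure these.

```bash
cat > m.py <<'E'
import pickle,sys
from h import *
s,f,t=pickle.load(open(sys.argv[1],"rb"))
W=np.eye(4);W[:3,:3]=s["orientation"];W[:3,3]=s["tcp_pos"];T=W@np.array(f["hand_eye"])
g=f["frame"]; x0,y0,x1,y1=map(int,sys.argv[2:6])
m=np.zeros(g.shape[:2],np.uint8); m[y0:y1,x0:x1]=(g[y0:y1,x0:x1].min(2)>150)
n,l,st,_=cv2.connectedComponentsWithStats(m); k=1+st[1:,4].argmax(); m=(l==k).astype(np.uint8)
c=cv2.findContours(m,0,1)[0][0]; q=cv2.boxPoints(cv2.minAreaRect(c)); P=plane(f,q,.138,T)[:,:2]
M=cv2.moments(m,True); C=plane(f,[(M["m10"]/M["m00"],M["m01"]/M["m00"])],.138,T)[0,:2]
print("area",st[k],"corners",q.round(0).tolist(),"centroid",C)
for a in((.6022,-.0622),tuple(map(float,sys.argv[6:8]))if len(sys.argv)>7 else(.6022,-.0622)): 
    v=C-a; print(np.degrees(np.arctan2(v[1],v[0])),np.linalg.norm(v))
for i in range(2):
    e=P[i]-P[i+1]; print("edge",np.linalg.norm(e),np.degrees(np.arctan2(e[1],e[0])))
E
python3 m.py w3.pkl 330 60 430 160
python3 - <<'E'
import pickle
from h import *
s,f,t=pickle.load(open("w3.pkl","rb"))
W=np.eye(4);W[:3,:3]=s["orientation"];W[:3,3]=s["tcp_pos"];T=W@np.array(f["hand_eye"])
k=lambda P:np.array([((x-336)/.725,y/.75) for x,y in P])
L=plane(f,k([(563,29),(487,100),(640,100),(563,197),(500,150),(625,165)]),.1375,T);print("lid",circ(L))
e=plane(f,k([(650,0),(703,67)]),.11,T)[:,:2];v=e[1]-e[0];print("window normal",np.degrees(np.arctan2(v[1],v[0]))+90)
E
```

```text
area [ 345   81   62   60 2431] corners [[341.0, 109.0], [392.0, 73.0], [419.0, 112.0], [368.0, 148.0]] centroid [ 0.64322045 -0.05498483]
9.975822335199284 0.041650163566530216
9.975822335199284 0.041650163566530216
edge 0.03311789718451607 -173.4755246244304
edge 0.025393324279596764 101.98097885883105
lid (array([ 0.60111717, -0.06286497]), np.float64(0.061356648398800916))
window normal 18.278347449017062
```

The label is at about 10° against the station's 9.4°, well inside the ±11° tolerance. Next I'll go towards the button and look at it from close by.

{"name": "drive_tool", "arguments": {
  "commands": [
    [2.3,-2.4,0,0,0],
    [2.3,-2.4,0,0,0],
    [2.3,-2.4,0,0,0],
    [2.3,-2.4,0,0,0],
    [2.3,-2.4,0,0,0],
    [2.3,-2.4,0,0,0],
    [2.3,-2.4,0,0,0],
    [2.3,-2.4,0,0,0],
    [2.3,-2.4,0,0,0],
    [2.3,-2.4,0,0,0]
  ]
}}

```text
time_s: 11.3
tcp_pos: [0.4658, 0.2061, 0.2216]
orientation: [[0.445, 0.895, -0.0], [0.895, -0.445, 0.001], [0.001, -0.001, -1.0]]
ft_force: [0.0, -1.2, 0.5]
gripper_width: 0.008
grasp_force: 0.0
```

{"name": "drive_tool", "arguments": {
  "commands": [
    [0,0,0,0,0],
    [0,0,0,0,0],
    [0,0,0,0,0]
  ]
}}

```text
time_s: 11.6
tcp_pos: [0.4673, 0.2029, 0.2213]
orientation: [[0.448, 0.894, -0.0], [0.894, -0.448, -0.0], [-0.0, -0.0, -1.0]]
ft_force: [-0.2, -0.3, -0.6]
gripper_width: 0.005
grasp_force: 0.0
```

Run:
```python
from bench import bot, imaging
from h import *
import pickle
s=bot.read_state(); f=imaging.grab_frame("wrist");t=imaging.grab_frame("top");pickle.dump((s,f,t),open("w4.pkl","wb"))
g=cv2.resize(t["frame"][120:270,300:440],(336,360),interpolation=cv2.INTER_CUBIC)
cv2.imwrite("pics/w4.png",np.hstack([g,cv2.resize(f["frame"],(464,360))])[:,:,::-1])
s2,f2=pickle.load(open("w2.pkl","rb"))
W=np.eye(4);W[:3,:3]=s2["orientation"];W[:3,3]=s2["tcp_pos"];T=W@np.array(f2["hand_eye"])
for z in(.05,.11):
    e=plane(f2,[(405,158),(515,246)],z,T)[:,:2];v=e[1]-e[0];print("window normal",np.degrees(np.arctan2(v[1],v[0]))+90)
e=plane(f2,[(180,325),(390,35)],.016,T)[:,:2];v=e[1]-e[0];print("plate edge",np.degrees(np.arctan2(v[1],v[0])))
```

```text
window normal 11.098059718616781
window normal 11.098059718616796
plate edge 10.889399774448304
```

View pics/w4.png

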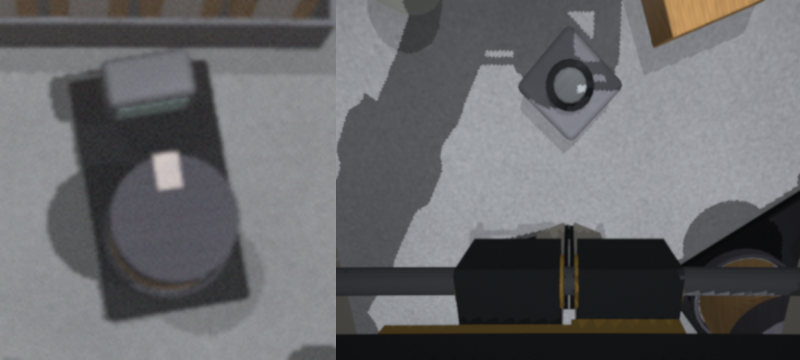

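The top view shows the tab pointing squarely at the head, and the plate's yaw of about 10° matches. In the wrist half the button is centred at (570,85), which is wrist pixel (323,113).

Run:
```python
import pickle
from h import *
s,f,t=pickle.load(open("w4.pkl","rb"))
W=np.eye(4);W[:3,:3]=s["orientation"];W[:3,3]=s["tcp_pos"];T=W@np.array(f["hand_eye"])
for z in(.06,.07,.08):
    p=plane(f,[(323,113),(323+25,113)],z,T); b=plane(t,[(228.4,251.2)],z)[0]
    e=p[0]-s["tcp_pos"]; print(z,p[0].round(4),"r",np.linalg.norm(p[1]-p[0]).round(4),"top",b.round(4),"tool shift",(e@s["orientation"]).round(4))
```

```text
0.06 [0.5082 0.2805 0.06  ] r 0.0185 top [0.5097 0.2828 0.06  ] tool shift [0.0879 0.0019 0.1613]
0.07 [0.5081 0.2803 0.07  ] r 0.0179 top [0.509  0.2809 0.07  ] tool shift [0.0876 0.0018 0.1513]
0.08 [0.5079 0.2801 0.08  ] r 0.0173 top [0.5083 0.279  0.08  ] tool shift [0.0873 0.0018 0.1413]
```

{"name": "drive_tool", "arguments": {
  "commands": [
    [3,0.1,2,0,0],
    [3,0.1,3,0,0],
    [2.8,0,3,0,0],
    [0,0,3,0,0],
    [0,0,1,0,0],
    [0,0,0,0,0],
    [0,0,0,0,0]
  ]
}}

```text
time_s: 12.4
tcp_pos: [0.5092, 0.2802, 0.1025]
orientation: [[0.449, 0.893, 0.001], [0.893, -0.449, 0.0], [0.001, 0.001, -1.0]]
ft_force: [0.0, 0.6, 0.6]
gripper_width: 0.003
grasp_force: 0.0
```

{"name": "drive_tool", "arguments": {
  "commands": [
    [0,0,0.3,0,0],
    [0,0,0.3,0,0],
    [0,0,0,0,0]
  ]
}}

```text
time_s: 12.7
tcp_pos: [0.5089, 0.2804, 0.096]
orientation: [[0.448, 0.894, 0.001], [0.894, -0.448, -0.0], [0.0, 0.001, -1.0]]
ft_force: [0.7, 0.6, -0.5]
gripper_width: 0.007
grasp_force: 0.0
```

{"name": "drive_tool", "arguments": {
  "commands": [
    [0,0,0.2,0,0],
    [0,0,0.2,0,0],
    [0,0,0,0,0]
  ]
}}

```text
time_s: 13.0
tcp_pos: [0.5084, 0.2807, 0.0913]
orientation: [[0.448, 0.894, -0.0], [0.894, -0.448, -0.0], [-0.0, -0.0, -1.0]]
ft_force: [-0.3, 0.3, -0.2]
gripper_width: 0.005
grasp_force: 0.0
```

{"name": "drive_tool", "arguments": {
  "commands": [
    [0,0,0.3,0,0],
    [0,0,0.3,0,0],
    [0,0,0.2,0,0],
    [0,0,0,0,0]
  ]
}}

```text
time_s: 13.4
tcp_pos: [0.5082, 0.2806, 0.083]
orientation: [[0.448, 0.894, -0.001], [0.894, -0.448, -0.0], [-0.001, -0.0, -1.0]]
ft_force: [1.0, 0.1, 0.7]
gripper_width: 0.004
grasp_force: 0.0
```

{"name": "drive_tool", "arguments": {
  "commands": [
    [0,0,0.2,0,0],
    [0,0,0.2,0,0],
    [0,0,0,0,0]
  ]
}}

```text
time_s: 13.7
tcp_pos: [0.5085, 0.281, 0.0795]
orientation: [[0.448, 0.894, 0.0], [0.894, -0.448, 0.0], [0.0, 0.0, -1.0]]
ft_force: [-0.5, -0.4, 2.3]
gripper_width: 0.003
grasp_force: 1.2
```

{"name": "drive_tool", "arguments": {
  "commands": [
    [0,0,0.2,0,0],
    [0,0,0,0,0]
  ]
}}

```text
time_s: 13.9
tcp_pos: [0.5086, 0.281, 0.0776]
orientation: [[0.448, 0.894, 0.0], [0.894, -0.448, 0.0], [0.0, 0.0, -1.0]]
ft_force: [-1.6, 0.2, 3.1]
gripper_width: 0.006
grasp_force: 1.6
```

{"name": "drive_tool", "arguments": {
  "commands": [
    [0,0,0.2,0,0],
    [0,0,0,0,0]
  ]
}}

```text
time_s: 14.1
tcp_pos: [0.5086, 0.281, 0.0763]
orientation: [[0.448, 0.894, 0.001], [0.894, -0.448, -0.0], [0.0, 0.001, -1.0]]
ft_force: [-2.0, -1.7, 7.8]
gripper_width: 0.004
grasp_force: 4.1
```

{"name": "drive_tool", "arguments": {
  "commands": [
    [0,0,0.15,0,0],
    [0,0,0,0,0]
  ]
}}

```text
time_s: 14.3
tcp_pos: [0.5087, 0.281, 0.076]
orientation: [[0.448, 0.894, 0.001], [0.894, -0.448, -0.001], [-0.0, 0.002, -1.0]]
ft_force: [-4.3, -3.5, 18.3]
gripper_width: 0.005
grasp_force: 9.4
```

{"name": "drive_tool", "arguments": {
  "commands": [
    [0,0,0.15,0,0],
    [0,0,0,0,0]
  ]
}}

```text
time_s: 14.5
tcp_pos: [0.5088, 0.2811, 0.0757]
orientation: [[0.448, 0.894, 0.002], [0.894, -0.448, -0.002], [-0.001, 0.003, -1.0]]
ft_force: [-8.2, -6.1, 29.9]
gripper_width: 0.004
grasp_force: 14.6
```

The button bottomed at z = 0.076, about 6 mm below the contact at 0.082. Releasing.

{"name": "drive_tool", "arguments": {
  "commands": [
    [0,0,-0.5,0,0],
    [0,0,-1,0,0],
    [0,0,-3,0,0],
    [0,0,-4,0,0],
    [0,0,-4,0,0],
    [-3,0,-1,0,0],
    [-3,0,0,0,0],
    [-3,0,0,0,0],
    [0,0,0,0,0],
    [0,0,0,0,0]
  ]
}}

```text
time_s: 15.5
tcp_pos: [0.4685, 0.1995, 0.2077]
orientation: [[0.449, 0.893, 0.001], [0.893, -0.449, -0.0], [-0.0, 0.001, -1.0]]
ft_force: [0.0, 0.6, -0.7]
gripper_width: 0.005
grasp_force: 0.0
```

Run:
```python
from bench import bot, imaging
from h import *
import pickle
s=bot.read_state(); f=imaging.grab_frame("wrist");t=imaging.grab_frame("top")
s4,f4,t4=pickle.load(open("w4.pkl","rb"))
print(s["tcp_pos"],s["ft_force"],"drum change",cv2.absdiff(t["frame"],t4["frame"])[120:270,310:420].max(2).mean())
cv2.imwrite("pics/w5.png",np.hstack([cv2.resize(t["frame"],(400,300)),cv2.resize(f["frame"],(400,300))])[:,:,::-1])
```

```text
[0.46847444 0.19954334 0.2076727 ] [ 0.01160939  0.5762228  -0.68172209] drum change 3.0075151515151517
```

View pics/w5.png

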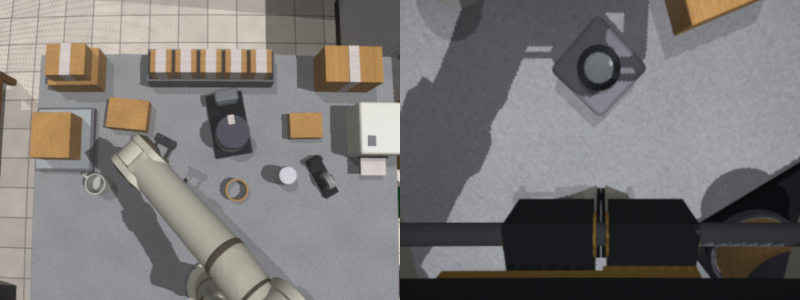

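The picture shows the drum at (232,132) with its tab still facing the head, the button clear at (600,67) in the wrist half, and everything else in place. Handing in.

```bash
python3 -c "
from bench import ticket
print(ticket.finish_job())"
```

```text
the job is handed in; nothing more can be done
None
```

I turned the drum until its label was within about 1° of facing the scanner, pressed the scan button about 6 mm to its stop and released it; the job is handed in, but the call returned no verdict.

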